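Click the big battery pack into the charger

TASK

Put the larger of the two battery packs on charge: set it on the charger's open mouth and slide it in under the two rails, all the way, until the sprung catch has snapped up behind it, then let go. Leave the small pack where it lies.

Things in the scene. Friction and masses are not known exactly. Their poses are not given: they have to be found in the camera images.
- pack_mid (a point): The larger battery pack, loose, upright, 0.6 kg, black, grey foot, 78 mm high. Foot plate 90 long (its x) x 78 wide (y) x 8 mm thick; block on it 86 x 50 mm, so the plate sticks out 14 mm along both long sides. This point is its centre, 39 mm up. Either end may go in first. Grip the block across its 50 mm, in its upper half, so the fingertips clear the rails.
- dock (a point): Where pack_mid lies when home in the fixed black charger, 39 mm above its bed (bed is 35 mm above the table). x = slide-in direction. Rails from x = -30 mm to the end stop, a head 36 mm high at +49 mm: slot 84 wide, lips 64 mm apart, 13 to 17 mm above the bed (22 at the lead-in). Mouth x = -150 to -30, open above, 14 mm high guides flaring to 112 mm apart. Set the pack down at x = -85 mm.
- catch (a joint): Sprung catch: a steel tongue 30 mm wide in the middle of the charger's bed, sloping up towards the rails to 7 mm above the bed at x = -55 to -49 mm of point dock. 0 = up; 0.007 m = pressed flush. A pack lying or sliding over it holds it down (about 1.5 N); it springs up by itself behind the pack's rear edge when the pack is home (4 mm play each way).
- small_pack_mid (a point): A smaller battery pack of another tool, which does not belong in this charger: same form, foot plate 60 x 46 mm, block 34 mm wide, 52 mm high, loose on the table. This point is its centre, 26 mm up. Leave it alone.
Things that resemble listed ones, but are neither listed nor needed, are in the scene too. Leave any blue, orange or red look-alike of the part that bears pack_mid alone.

How it is judged:
By the outcome, as a careful person would: the job done as asked, in the order asked, and still so for the second after the job is handed in, with the robot touching nothing.
It also fails if it takes over 38 s, if anything falls off the work surface, if the arm or the gripper's body presses on something with over 40 N, if the wrist force passes 120 N, or if a joint passes its speed limit or range.

ROBOT

A 6-joint arm with a two-finger parallel gripper is mounted at the origin on the work surface. World frame = base frame: x ahead of the robot, y to its left, z up, the work surface at z = 0. Lengths are in m, angles in rad, forces in N, time in s.
With the tool pointing down it reaches from about 0.3 to 0.875 m from the base axis. Payload 4.2 kg.
Tool frame: the origin (TCP) lies midway between the tips of the shut fingers; the grasp point (between the pads) lies 19 mm behind it; z points along the fingers, y is the line along which they close (so a half turn about z gives the same grasp; the last joint's range is limited). The gripper opens to 85 mm and grips with 20 to 120 N. Pads are 22 mm wide; open, the fingers measure 114 mm over their backs; the gripper's body (76 mm by 85 mm) begins 54 mm behind the grasp point. The pads swing forward as they close: fully open they stand 13 mm farther back than shut.
Start: joints at [-1.128, 0.32, 1.565, -0, 1.257, -0.02], TCP at [0.257, -0.515, 0.231] pointing down, gripper open.
Joint ranges: [-3.11, 3.11], [-0.84, 2.01], [0.21, 2.61], [-1.34, 4.49], [0.05, 2.63], [-2.56, 2.56]. Speed limits (rad/s): [2.57, 2.57, 3.14, 3.14, 3.14, 3.14].

INTERFACE

Orientations are given as [roll, pitch, yaw] about the fixed x, y, z axes, in that order (R = Rz(yaw) Ry(pitch) Rx(roll)).
In Python, from cell import readout, read_camera, robot, look_for, place_of gives the robot as it stands.
- The arm moves only by the tool jog_arm, never from a script. Its argument "targets" is a list of rows, each a list of 7 numbers: the shift along the tool's x, y, z as a fraction of full scale, then the turn, a rotation vector about the tool's x, y, z as a fraction of full scale, then the gripper command: -1 is fully open, 1 is shut, values between are in proportion. In form: [[x, y, z, wx, wy, wz, jaw], ...]. A call has 1 to 10 rows; each row shifts and turns the commanded pose from where the row before left it, along the tool's axes as they then stand; what a row does not reach is not made up. Full scale, the value 1, is 0.025 m for a shift and 360 degrees for a turn. A row lasts 1/8 s, in which the tool goes at most 62.5 mm and 10.7 degrees, less where a joint would pass 70% of its speed; a pose out of reach is approached as far as the arm can. A call with a number of a shift or a turn outside -1 to 1 is refused whole. A call with a gripper value outside its range is refused whole. The fingers move at their own pace and stop on an object; "squeeze" is the grip in N (left out, the last holds). Time passes only in rows, so rows that do not move let the fingers close. It gives the time, the measured TCP pose, the force, the opening and the grip force at its end, in the units of the state.
- readout.observe(): the state, without advancing time (a new reading comes with each control period).
- read_camera(name): name is "side" or "top" or "wrist"; returns a dict with "color" (420x560x3 uint8, red, green, blue), "fovy" (degrees; the focal length in pixels is half the picture's height over the tangent of half this angle, whatever the lens; pixels are square), "cx", "cy" (the principal point, pixels), "extrinsics" (4x4, takes a point from world to camera coordinates). Camera axes: x right, y down, z forward; pixel columns grow to the right and rows downward; lengths in m; the calibration is good to about 2 mm. A picture is of the moment at which its call begins. There is no depth.
- robot.hand_in(): hands the job in; it is judged then, once.
Trained networks look in a picture, given as the dict that the camera call returned (one of the last four; its "shot" number tells which), for a name from the list of things; names that differ only in an ending like _2 or _b are one class to them, and where a whole thing is asked for, a point or a joint stands for the part that bears it (a point fixed in the world has none). Each returns a list of dicts, best first, with "confidence" (0 to 1); they miss things now and then, are a little off and sometimes report something else, mostly with a low value. They report only what shows in the picture. A call takes as long as a camera call. They do not tell look-alikes from the thing itself.
- look_for(thing, picture): "rect" ([left, top, right, bottom] in pixels, round what is visible of it).
- place_of(thing, picture): "location" ([column, row] in pixels: a listed point, or the origin of a listed thing).
The state is a dict: "clock": time; "joint_pos": joint angles; "joint_velocities": joint speeds; "tau": joint torques, N m; "position": TCP position; "orientation": TCP orientation; "ft_force": force on the tool from outside, world axes, zero at the start; "wrist_torque": the same for the moment, N m; "finger_gap": finger opening in m; "finger_force": force on a finger pad.
Only numpy, scipy, OpenCV 4.12 (cv2) and the standard library are available. Lean on these libraries where they do the work, as an engineer would, in place of code of your own. Each camera call takes 0.05 s, during which the arm holds its last target. There are 200 camera calls.

## Working session

There is one attempt and no reset: what is moved stays moved. The work goes in short steps, Python scripts to look and compute and a tool call to move; the robot and the scene stay as the last step left them, time stands still between calls to the robot, and variables do not carry over. Pictures are saved under pics/ and viewed, at most 10 in all, crops included, and the job is handed in when it is done.

Besides the shell and the picture viewer there is one more tool, called after "Emit:" as name(argument=value, ...), one argument or row to a line, values as JSON. jog_arm: Moves the arm, as the interface text tells. Its arguments: {"type":"object","properties":{"targets":{"type":"array"},"squeeze":{"type":"number"}},"required":["targets"]}

```bash
mkdir -p pics; cat > h.py <<'E'
import numpy as np, cv2
from cell import readout, read_camera, robot, look_for, place_of
def K(p):
    f=p["color"].shape[0]/2/np.tan(np.radians(p["fovy"])/2); return f
def ray(p,uv):
    E=np.array(p["extrinsics"]); f=K(p)
    d=E[:3,:3].T@np.array([(uv[0]-p["cx"])/f,(uv[1]-p["cy"])/f,1]); o=-E[:3,:3].T@E[:3,3]
    return o,d
def onz(p,uv,z):
    o,d=ray(p,uv); return o+d*(z-o[2])/d[2]
def proj(p,X):
    E=np.array(p["extrinsics"]); c=E[:3,:3]@np.array(X)+E[:3,3]; f=K(p); return np.array([p["cx"]+f*c[0]/c[2],p["cy"]+f*c[1]/c[2]])
def save(p,n): cv2.imwrite("pics/"+n,p["color"][:,:,::-1])
def tri(rs):
    A=np.zeros((3,3));b=np.zeros(3)
    for o,d in rs:
        d=d/np.linalg.norm(d);M=np.eye(3)-np.outer(d,d);A+=M;b+=M@o
    return np.linalg.solve(A,b)
E
python3 - <<'E'
from h import *
np.set_printoptions(precision=4,suppress=True)
ims=[]
for n in("top","side","wrist"):
    p=read_camera(n); ims.append(p["color"]); print(n,p["fovy"],ray(p,(p["cx"],p["cy"])))
    save(p,n+"0.png")
    for t,z in(("pack_mid",.039),("dock",.074),("small_pack_mid",.026),("catch",.035)):
        for r in place_of(t,p)[:3]: print(t,r["confidence"],r["location"],onz(p,r["location"],z))
        if t!="dock":
            for r in look_for(t,p)[:3]: print("   ",r)
print(readout.observe())
E
```

```text
top 54.14365845964931 (array([ 0.3169, -0.1904,  0.9134]), array([ 0.2149,  0.0308, -0.9761]))
pack_mid 0.95 [450.1, 293.2] [ 0.387  -0.5512  0.039 ]
pack_mid 0.74 [442.7, 209.8] [ 0.5631 -0.524   0.039 ]
pack_mid 0.63 [340.0, 288.6] [ 0.3608 -0.323   0.039 ]
    {'rect': [419.7, 267.5, 479.4, 315.6], 'confidence': 0.94}
    {'rect': [312.4, 262.6, 363.8, 317.6], 'confidence': 0.86}
    {'rect': [410.5, 193.4, 468.6, 236.0], 'confidence': 0.79}
dock 0.97 [129.6, 142.5] [0.5974 0.1708 0.074 ]
dock 0.72 [290.9, 162.2] [ 0.6074 -0.1813  0.074 ]
small_pack_mid 0.7 [291.2, 160.7] [ 0.6277 -0.1809  0.026 ]
    {'rect': [279.8, 146.9, 306.9, 178.0], 'confidence': 0.6}Traceback (most recent call last):
  File "<stdin>", line 8, in <module>
ValueError: it knows: dock, pack_mid, small_pack_mid
```

View pics/top0.png

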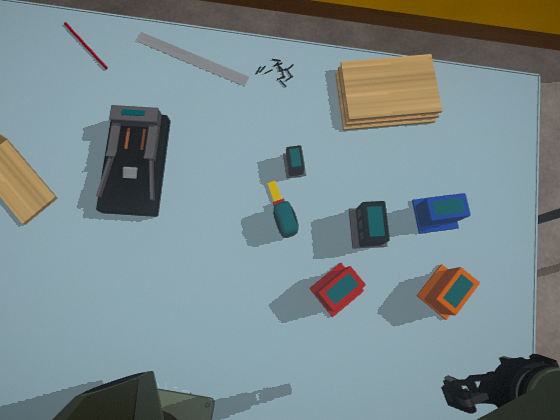

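The top view shows the black pack at about (370,224) and the charger at about (135,160), with its head at the top (133,113). The red, blue and orange packs are look-alikes, and the small pack is at (294,160).

```bash
python3 - <<'E'
from h import *
np.set_printoptions(precision=4,suppress=True)
p=read_camera("top")
c=p["color"][:,:,::-1]
a=cv2.resize(c[185:265,330:410],(400,400),interpolation=cv2.INTER_CUBIC)
b=cv2.resize(c[95:225,75:205],(400,400),interpolation=cv2.INTER_CUBIC)
s=read_camera("side"); print(ray(s,(s["cx"],s["cy"])))
cv2.imwrite("pics/tz.png",np.hstack([a,b])); save(s,"side0.png")
for t in("pack_mid","dock"):
    for r in place_of(t,s)[:5]: print(t,r)
for r in place_of("pack_mid",p): print(r)
# teal tops
hsv=cv2.cvtColor(c,cv2.COLOR_BGR2HSV)
for name,(x0,y0,x1,y1),z in(("pack",(350,195,395,250),.078),("head",(105,100,165,125),.071)):
    h=hsv[y0:y1,x0:x1].astype(int)
    m=((h[...,0]>85)&(h[...,0]<100)&(h[...,1]>120)&(h[...,2]<150)).astype(np.uint8)
    n,l,st,ce=cv2.connectedComponentsWithStats(m); i=1+np.argmax(st[1:,4]);
    ys,xs=np.nonzero(l==i); r=cv2.minAreaRect(np.float32(np.c_[xs+x0,ys+y0])); q=cv2.boxPoints(r)
    print(name,st[i],q.round(1).tolist()); Q=np.array([onz(p,v,z) for v in q]); print(Q,Q.mean(0))
E
```

```text
(array([0.1776, 0.7141, 0.8528]), array([ 0.2635, -0.7302, -0.6303]))
pack_mid {'location': [343.3, 203.9], 'confidence': 0.94}
pack_mid {'location': [347.7, 160.3], 'confidence': 0.9}
pack_mid {'location': [297.1, 154.6], 'confidence': 0.75}
pack_mid {'location': [299.0, 180.7], 'confidence': 0.71}
pack_mid {'location': [179.4, 297.1], 'confidence': 0.19}
dock {'location': [181.7, 297.7], 'confidence': 0.87}
{'location': [456.0, 290.3], 'confidence': 0.88}
{'location': [443.5, 208.6], 'confidence': 0.86}
{'location': [368.9, 225.6], 'confidence': 0.76}
{'location': [339.6, 293.3], 'confidence': 0.62}
pack [ 17  11  18  31 447] [[366.29998779296875, 207.10000610351562], [381.29998779296875, 205.39999389648438], [384.5, 234.89999389648438], [369.6000061035156, 236.60000610351562]]
[[ 0.5332 -0.3512  0.078 ]
 [ 0.5416 -0.3816  0.078 ]
 [ 0.4806 -0.3945  0.078 ]
 [ 0.4724 -0.3645  0.078 ]] [ 0.5069 -0.3729  0.078 ]
head [ 17   9  23   7 123] [[121.69999694824219, 114.0], [122.0, 108.69999694824219], [144.10000610351562, 110.0999984741211], [143.8000030517578, 115.5]]
[[0.6609 0.2048 0.071 ]
 [0.6736 0.2071 0.071 ]
 [0.6777 0.1579 0.071 ]
 [0.6651 0.1558 0.071 ]] [0.6693 0.1814 0.071 ]
```

View pics/tz.png

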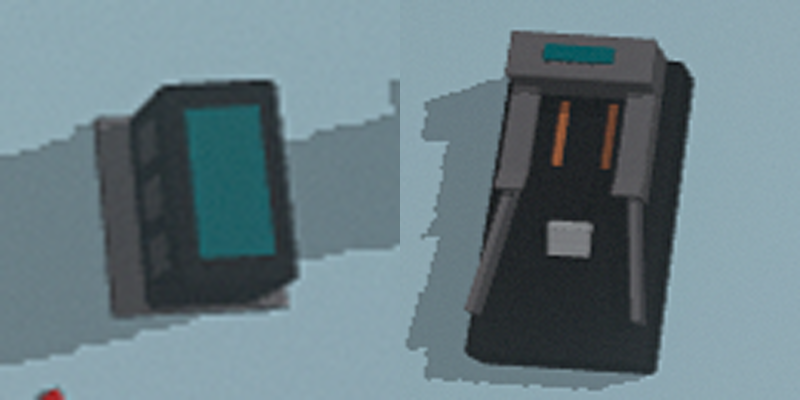

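View pics/side0.png

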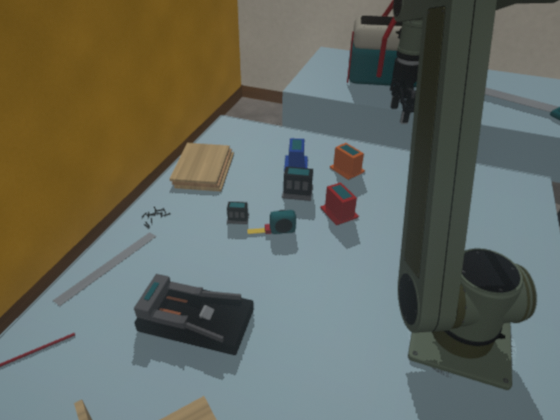

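The zoom shows the pack with its label centred, a long axis a little clockwise of vertical, and its foot showing on the left. The charger's steel tongue is at about (260,172) in full-top pixels, with the mouth towards the robot. The side view agrees.

```bash
python3 - <<'E'
from h import *
np.set_printoptions(precision=4,suppress=True)
p=read_camera("top"); s=read_camera("side"); w=read_camera("wrist")
P=lambda x,y:(75+(x-400)*.325-.34,95+y*.325-.34)
for n,a,b,z in(("rightedge",(690,85),(657,365),.035),("near",(470,352),(655,372),.035),("Lrailtop",(498,188),(508,85),.052),("Rrailtop in",(613,193),(624,85),.052),("tongue",(547,255),(592,257),.035),("tonguetip",(549,222),(592,224),.042),("headfront",(505,78),(655,97),.071),("headback",(512,32),(655,40),.071)):
    A=onz(p,P(*a),z);B=onz(p,P(*b),z); print(n,A,B,"dir",np.arctan2(*(B-A)[1::-1]),"mid",(A+B)/2)
dr=lambda q,t:max(place_of(t,q),key=lambda r:r["confidence"])["location"]
print("dock tri",tri([ray(p,dr(p,"dock")),ray(s,dr(s,"dock"))]))
print("pack tri",tri([ray(p,(368.9,225.6)),ray(s,(299,180.7))]))
o=readout.observe(); print(o["orientation"],o["position"],o["clock"],o["ft_force"])
E=np.array(w["extrinsics"]);from scipy.spatial.transform import Rotation as R
T=R.from_euler("xyz",o["orientation"]).as_matrix(); c,d=ray(w,(w["cx"],w["cy"])); print("wristcam in tool",T.T@(c-o["position"]),T.T@d,w["fovy"], T.T@E[:3,:3].T)
E
```

```text
rightedge [0.6726 0.1099 0.035 ] [0.4599 0.0882 0.035 ] dir -3.039725451412242 mid [0.5662 0.099  0.035 ]
near [0.4485 0.2214 0.035 ] [0.4547 0.0885 0.035 ] dir -1.5242089620119759 mid [0.4516 0.1549 0.035 ]
Lrailtop [0.5664 0.2234 0.052 ] [0.6449 0.2355 0.052 ] dir 0.1523609637396616 mid [0.6057 0.2294 0.052 ]
Rrailtop in [0.5756 0.1411 0.052 ] [0.6582 0.1518 0.052 ] dir 0.12803426958629963 mid [0.6169 0.1464 0.052 ]
tongue [0.5271 0.1842 0.035 ] [0.5307 0.1518 0.035 ] dir -1.4608463000348917 mid [0.5289 0.168  0.035 ]
tonguetip [0.5498 0.1856 0.042 ] [0.5532 0.1547 0.042 ] dir -1.4631862579459214 mid [0.5515 0.1701 0.042 ]
headfront [0.6426 0.2295 0.071 ] [0.6451 0.1203 0.071 ] dir -1.548298481759765 mid [0.6439 0.1749 0.071 ]
headback [0.6782 0.2331 0.071 ] [0.6882 0.1299 0.071 ] dir -1.4745202584553727 mid [0.6832 0.1815 0.071 ]
dock tri [0.6026 0.1786 0.059 ]
pack tri [ 0.5013 -0.3672  0.046 ]
[3.1415 0.     0.4628] [ 0.2567 -0.5145  0.2314] 0.8 [-0.3702 -0.1643  1.1489]
wristcam in tool [ 0.0773  0.0006 -0.1439] [-0.3019 -0.0004  0.9533] 61.71945003229622 [[ 0.0009 -0.9533 -0.3019]
 [ 1.      0.0011 -0.0004]
 [ 0.0007 -0.3019  0.9533]]
```

Emit:
jog_arm(
  targets=[
    [0, 0, 0, 0, 0, 0.02, -1],
    [0, 0, 0, 0, 0, 0.02, -1],
    [1, -0.31, 0.1, 0, 0, 0, -1],
    [1, -0.31, 0.1, 0, 0, 0, -1],
    [1, -0.31, 0.1, 0, 0, 0, -1],
    [1, -0.31, 0.1, 0, 0, 0, -1],
    [1, -0.31, 0.1, 0, 0, 0, -1],
    [1, -0.31, 0.1, 0, 0, 0, -1],
    [1, -0.31, 0.1, 0, 0, 0, -1],
    [1, -0.31, 0.1, 0, 0, 0, -1],
  ],
  squeeze=60,
)

```text
clock: 2.05
position: [0.44, -0.4115, 0.2113]
orientation: [3.141, -0.0, 0.212]
ft_force: [-0.9, 0.2, -0.1]
finger_gap: 0.0854
finger_force: 0.0
```

Emit:
jog_arm(
  targets=[
    [1, -0.31, 0.1, 0, 0, 0, -1],
    [1, -0.31, 0.1, 0, 0, 0, -1],
    [0.97, -0.34, 0.1, 0, 0, 0, -1],
    [0, 0, 0, 0, 0, 0, -1],
    [0, 0, 0, 0, 0, 0, -1],
  ],
)

```text
clock: 2.68
position: [0.5063, -0.3731, 0.2038]
orientation: [3.141, 0.001, 0.211]
ft_force: [0.6, 0.3, -0.8]
finger_gap: 0.0858
finger_force: 0.0
```

```bash
python3 - <<'E'
from h import *
np.set_printoptions(precision=4,suppress=True)
w=read_camera("wrist"); o=readout.observe(); print(o["position"],o["orientation"],o["clock"])
c=w["color"][:,:,::-1].copy()
h=cv2.cvtColor(c,cv2.COLOR_BGR2HSV).astype(int)
m=((h[...,0]>85)&(h[...,0]<100)&(h[...,1]>120)&(h[...,2]<150)).astype(np.uint8)
n,l,st,ce=cv2.connectedComponentsWithStats(m)
for i in range(1,n):
    if st[i,4]<400: continue
    ys,xs=np.nonzero(l==i); q=cv2.boxPoints(cv2.minAreaRect(np.float32(np.c_[xs,ys])))
    Q=np.array([onz(w,v,.078) for v in q]); print(st[i],Q[:,:2].tolist(),Q.mean(0)); cv2.polylines(c,[q.astype(int)],1,(0,0,255))
    for j in(0,1): d=Q[j+1]-Q[j]; print(np.linalg.norm(d),np.arctan2(d[1],d[0]))
for r in place_of("pack_mid",w)[:3]: print(r,onz(w,r["location"],.039))
cv2.imwrite("pics/w1.png",c)
E
```

```text
[ 0.5061 -0.3733  0.2039] [3.1413 0.0004 0.211 ] 2.725
[  24  116   93   88 4369] [[0.5165576616972505, -0.173121007538624], [0.5471725748065001, -0.21988768584591786], [0.4894845076828527, -0.2503952657649564], [0.4550983926103793, -0.20087848817669834]] [ 0.5021 -0.2111  0.078 ]
0.05589628882658322 -0.9911725201217456
0.06525814524623703 -2.655142526381476
[ 438  146   86   45 3180] [[0.5659556489297527, -0.4844035238769778], [0.5848956571123535, -0.5481757706954299], [0.5570609640207191, -0.5630882171418082], [0.5372998825196175, -0.49720973457467704]] [ 0.5613 -0.5232  0.078 ]
0.06652535888088507 -1.282099124111717
0.03157770096953827 -2.6497554591603083
[ 259  157   42   78 3097] [[0.5339483081775669, -0.3528765439378458], [0.5406157230522397, -0.38377842676500096], [0.47838302043339015, -0.39845051016105426], [0.47123484413518263, -0.365342435503087]] [ 0.506  -0.3751  0.078 ]
0.03161298441106496 -1.358293097389761
0.06393887163867461 -2.9100590456697466
[ 160  309   66   55 1805] [[0.34807333382693195, -0.29158950347623075], [0.3949407545310681, -0.3355356402816556], [0.3710217439942155, -0.35418619046012884], [0.32198716953291734, -0.3097135570260193]] [ 0.359  -0.3228  0.078 ]
0.06424809774288735 -0.7532413249301145
0.030330876792829652 -2.479329568004375
{'location': [200.6, 309.9], 'confidence': 0.65} [ 0.3611 -0.3246  0.039 ]
```

View pics/w1.png

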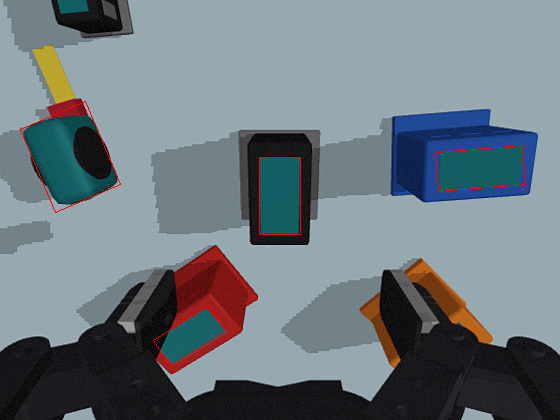

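The wrist view shows the black pack centred at (280,196) between the open fingers, with the neighbours clear of them. I'll go down and grip it.

Emit:
jog_arm(
  targets=[
    [0, 0.07, 1, 0, 0, -0.0015, -1],
    [0, 0, 1, 0, 0, 0, -1],
    [0, 0, 1, 0, 0, 0, -1],
    [0, 0, 1, 0, 0, 0, -1],
    [0, 0, 1, 0, 0, 0, -1],
    [0, 0, 1, 0, 0, 0, -1],
    [0, 0, 0.4, 0, 0, 0, -1],
    [0, 0, 0.24, 0, 0, 0, -1],
    [0, 0, 0, 0, 0, 0, -1],
    [0, 0, 0, 0, 0, 0, 1],
  ],
  squeeze=60,
)

```text
clock: 4.03
position: [0.5077, -0.375, 0.0388]
orientation: [3.14, -0.001, 0.221]
ft_force: [0.7, -0.9, -0.2]
finger_gap: 0.0697
finger_force: 0.0
```

Emit:
jog_arm(
  targets=[
    [0, 0, 0, 0, 0, 0, 1],
    [0, 0, 0, 0, 0, 0, 1],
    [0, 0, 0, 0, 0, 0, 1],
    [0, 0, 0, 0, 0, 0, 1],
    [0, 0, 0, 0, 0, 0, 1],
  ],
)

```text
clock: 4.65
position: [0.5076, -0.3748, 0.0387]
orientation: [3.141, -0.001, 0.221]
ft_force: [-0.5, 1.4, 5.6]
finger_gap: 0.0493
finger_force: 64.9
```

Emit:
jog_arm(
  targets=[
    [0, 0, -0.5, 0, 0, 0, 1],
    [0, 0, -1, 0, 0, 0, 1],
    [0, 0, -1, 0, 0, 0, 1],
    [0, 0, -1, 0, 0, 0, 1],
    [0, 0, -1, 0, 0, 0, 1],
    [0, 0, -0.5, 0, 0, 0.0193, 1],
    [0.12, -0.98, 0, 0, 0, 0, 1],
    [0.12, -0.98, 0, 0, 0, 0, 1],
    [0.12, -0.98, 0, 0, 0, 0, 1],
    [0.12, -0.98, 0, 0, 0, 0, 1],
  ],
)

```text
clock: 5.9
position: [0.5091, -0.2736, 0.1624]
orientation: [-3.141, 0.001, 0.101]
ft_force: [-0.3, -0.6, -5.6]
finger_gap: 0.0494
finger_force: 64.3
```

Emit:
jog_arm(
  targets=[
    [0.12, -0.98, 0, 0, 0, 0, 1],
    [0.12, -0.98, 0, 0, 0, 0, 1],
    [0.12, -0.98, 0, 0, 0, 0, 1],
    [0.12, -0.98, 0, 0, 0, 0, 1],
    [0.12, -0.98, 0, 0, 0, 0, 1],
    [0.12, -0.98, 0, 0, 0, 0, 1],
    [0.12, -0.98, 0, 0, 0, 0, 1],
    [0.12, -0.98, 0, 0, 0, 0, 1],
    [0.12, -0.98, 0, 0, 0, 0, 1],
    [0.12, -0.98, 0, 0, 0, 0, 1],
  ],
)

```text
clock: 7.15
position: [0.5143, -0.0273, 0.1629]
orientation: [3.142, -0.0, 0.101]
ft_force: [0.2, 0.2, -4.0]
finger_gap: 0.0495
finger_force: 64.3
```

Emit:
jog_arm(
  targets=[
    [0.12, -0.98, 0, 0, 0, 0, 1],
    [0.12, -0.98, 0, 0, 0, 0, 1],
    [0.12, -0.98, 0, 0, 0, 0, 1],
    [0.12, -0.98, 0, 0, 0, 0, 1],
    [0.12, -0.98, 0, 0, 0, 0, 1],
    [0.12, -0.98, 0, 0, 0, 0, 1],
    [0.12, -0.98, 0, 0, 0, 0, 1],
    [0.12, -0.95, 0, 0, 0, 0, 1],
    [0, 0, 0, 0, 0, 0, 1],
    [0, 0, 0, 0, 0, 0, 1],
  ],
)

```text
clock: 8.4
position: [0.5186, 0.1676, 0.1627]
orientation: [3.141, 0.001, 0.101]
ft_force: [-0.7, 0.7, -5.0]
finger_gap: 0.0491
finger_force: 64.3
```

```bash
python3 - <<'E'
from h import *
np.set_printoptions(precision=4,suppress=True)
w=read_camera("wrist"); o=readout.observe(); print(o["position"],o["orientation"],o["clock"],o["joint_pos"])
save(w,"w2.png")
for r in place_of("dock",w)[:3]: print(r,onz(w,r["location"],.074))
E
```

```text
[0.5188 0.1673 0.1627] [3.141  0.0004 0.0998] 8.45 [ 0.2911  0.3266  1.7378 -0.0005  1.0777  1.7624]
{'location': [279.7, 84.4], 'confidence': 0.78} [0.6017 0.1744 0.074 ]
```

View pics/w2.png

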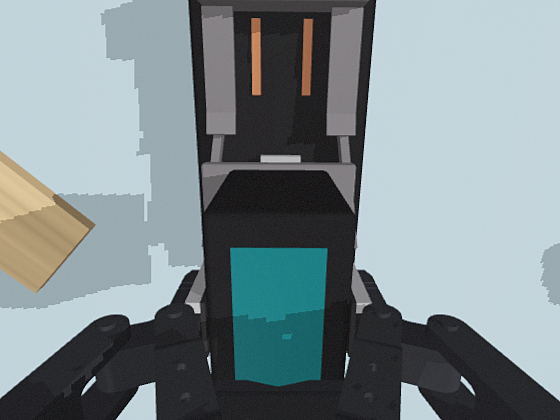

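The held pack hides the mouth. Ahead of it the slot shows, with lip inner edges at columns about 235 and 327 and the tongue at (280,158). The foot's front edge runs from (203,164) to (355,164).

```bash
python3 - <<'E'
from h import *
np.set_printoptions(precision=4,suppress=True)
w=read_camera("wrist"); o=readout.observe(); t=np.array(o["position"]); 
g=cv2.cvtColor(w["color"],cv2.COLOR_RGB2GRAY).astype(int)
for r in (20,60,100,128,): 
    d=np.diff(g[r]); print(r,[(i+.5,d[i]) for i in range(185,385) if abs(d[i])>25])
for c in (210,220,275,285,335,348):
    d=np.diff(g[:,c]); print("col",c,[(i+.5,d[i]) for i in range(0,190) if abs(d[i])>25])
yaw=o["orientation"][2]; R=np.array([[np.cos(yaw),np.sin(yaw)],[-np.sin(yaw),np.cos(yaw)]])
f=lambda u,v,z:R@(onz(w,(u,v),z)-t)[:2]
print("lipL",f(235,20,.052),f(235.5,130,.052),"lipR",f(328,20,.052),f(327,130,.052))
print("foot",f(203,164,.132),f(355,164,.132),"tongue",f(261,157,.042),f(300,157,.042))
E
```

```text
20 [(187.5, np.int64(-72)), (188.5, np.int64(-96)), (200.5, np.int64(85)), (231.5, np.int64(-58)), (232.5, np.int64(-44)), (249.5, np.int64(67)), (250.5, np.int64(34)), (258.5, np.int64(-53)), (259.5, np.int64(-43)), (301.5, np.int64(26)), (302.5, np.int64(68)), (311.5, np.int64(-46)), (329.5, np.int64(54)), (330.5, np.int64(37)), (360.5, np.int64(-48)), (361.5, np.int64(-50)), (372.5, np.int64(96)), (373.5, np.int64(90))]
60 [(189.5, np.int64(-46)), (190.5, np.int64(-76)), (191.5, np.int64(-34)), (202.5, np.int64(79)), (232.5, np.int64(-38)), (233.5, np.int64(-48)), (250.5, np.int64(99)), (258.5, np.int64(-38)), (259.5, np.int64(-60)), (300.5, np.int64(32)), (301.5, np.int64(56)), (309.5, np.int64(-42)), (310.5, np.int64(-53)), (327.5, np.int64(68)), (328.5, np.int64(38)), (357.5, np.int64(-32)), (358.5, np.int64(-49)), (368.5, np.int64(-28)), (369.5, np.int64(167)), (370.5, np.int64(42))]
100 [(192.5, np.int64(-76)), (193.5, np.int64(-97)), (204.5, np.int64(102)), (233.5, np.int64(-47)), (234.5, np.int64(-47)), (325.5, np.int64(64)), (326.5, np.int64(38)), (354.5, np.int64(-26)), (
[... 852 characters left out ...]
), (170.5, np.int64(-43))]
col 285 [(11.5, np.int64(-32)), (154.5, np.int64(83)), (155.5, np.int64(40)), (156.5, np.int64(37)), (161.5, np.int64(-58)), (162.5, np.int64(-47)), (169.5, np.int64(-70)), (170.5, np.int64(-27))]
col 335 [(7.5, np.int64(37)), (15.5, np.int64(33)), (134.5, np.int64(-41)), (135.5, np.int64(-66)), (162.5, np.int64(35)), (164.5, np.int64(28)), (183.5, np.int64(-49)), (184.5, np.int64(-57))]
col 348 [(7.5, np.int64(35)), (134.5, np.int64(-28)), (135.5, np.int64(-55)), (162.5, np.int64(-31)), (164.5, np.int64(33))]
lipL [0.1235 0.0276] [0.0531 0.0297] lipR [ 0.1235 -0.033 ] [ 0.0532 -0.0354]
foot [0.044  0.0372] [ 0.0441 -0.0392] tongue [0.0321 0.0123] [ 0.0322 -0.0172]
```

Emit:
jog_arm(
  targets=[
    [0, 0.04, 0.8, 0, 0, 0.0016, 1],
    [0, 0, 1, 0, 0, 0, 1],
    [0, 0, 1, 0, 0, 0, 1],
    [0, 0, 0.4, 0, 0, 0, 1],
    [0, 0, 0.2, 0, 0, 0, 1],
    [0, 0, 0.08, 0, 0, 0, 1],
    [0, 0, 0, 0, 0, 0, 1],
  ],
)

```text
clock: 9.43
position: [0.52, 0.1666, 0.0765]
orientation: [-3.142, -0.002, 0.09]
ft_force: [0.1, -0.6, -3.5]
finger_gap: 0.0495
finger_force: 64.3
```

Emit:
jog_arm(
  targets=[
    [0, 0, 0.06, 0, 0, 0, 1],
    [0, 0, 0.04, 0, 0, 0, 1],
    [0, 0, 0, 0, 0, 0, 1],
  ],
)

```text
clock: 9.8
position: [0.52, 0.1667, 0.0738]
orientation: [-3.141, -0.001, 0.09]
ft_force: [1.2, 0.2, -1.5]
finger_gap: 0.0493
finger_force: 64.6
```

Emit:
jog_arm(
  targets=[
    [0.3, 0, 0.02, 0, 0, 0, 1],
    [0.4, 0, 0, 0, 0, 0, 1],
    [0.4, 0, 0, 0, 0, 0, 1],
    [0, 0, 0, 0, 0, 0, 1],
  ],
)

```text
clock: 10.3
position: [0.5486, 0.1694, 0.0737]
orientation: [-3.141, -0.003, 0.089]
ft_force: [0.8, -0.8, 6.2]
finger_gap: 0.0495
finger_force: 65.5
```

Emit:
jog_arm(
  targets=[
    [0.4, 0, 0, 0, 0, 0, 1],
    [0.4, 0, 0, 0, 0, 0, 1],
    [0, 0, 0, 0, 0, 0, 1],
  ],
)

```text
clock: 10.68
position: [0.5674, 0.171, 0.0737]
orientation: [-3.141, -0.001, 0.089]
ft_force: [-2.0, 0.3, 6.6]
finger_gap: 0.0491
finger_force: 65.8
```

Emit:
jog_arm(
  targets=[
    [0.4, 0, 0, 0, 0, 0, 1],
    [0.4, 0, 0, 0, 0, 0, 1],
    [0.3, 0, 0, 0, 0, 0, 1],
    [0, 0, 0, 0, 0, 0, 1],
  ],
)

```text
clock: 11.18
position: [0.5944, 0.1734, 0.0737]
orientation: [-3.141, -0.001, 0.089]
ft_force: [-2.7, -0.1, 6.5]
finger_gap: 0.0495
finger_force: 65.7
```

Emit:
jog_arm(
  targets=[
    [0.12, 0, 0, 0, 0, 0, 1],
    [0.12, 0, 0, 0, 0, 0, 1],
    [0, 0, 0, 0, 0, 0, 1],
  ],
)

```text
clock: 11.55
position: [0.5994, 0.1738, 0.0738]
orientation: [-3.142, 0.001, 0.09]
ft_force: [-5.1, -0.4, 8.1]
finger_gap: 0.0496
finger_force: 65.8
```

Emit:
jog_arm(
  targets=[
    [0.08, 0, 0, 0, 0, 0, 1],
    [0.04, 0, 0, 0, 0, 0, 1],
    [0, 0, 0, 0, 0, 0, 1],
  ],
)

```text
clock: 11.92
position: [0.602, 0.1741, 0.0738]
orientation: [3.142, 0.002, 0.09]
ft_force: [-6.3, -0.5, 8.4]
finger_gap: 0.0492
finger_force: 66.0
```

Emit:
jog_arm(
  targets=[
    [0.06, 0, 0, 0, 0, 0, 1],
    [0, 0, 0, 0, 0, 0, 1],
  ],
)

```text
clock: 12.18
position: [0.6035, 0.1742, 0.0738]
orientation: [3.142, 0.002, 0.09]
ft_force: [-6.0, -0.1, 8.5]
finger_gap: 0.0491
finger_force: 65.9
```

Emit:
jog_arm(
  targets=[
    [0.06, 0, 0, 0, 0, 0, 1],
    [0, 0, 0, 0, 0, 0, 1],
  ],
)

```text
clock: 12.42
position: [0.605, 0.1744, 0.0738]
orientation: [3.142, 0.002, 0.09]
ft_force: [-5.5, -0.2, 8.8]
finger_gap: 0.049
finger_force: 65.9
```

Emit:
jog_arm(
  targets=[
    [0.06, 0, 0, 0, 0, 0, 1],
    [0, 0, 0, 0, 0, 0, 1],
  ],
)

```text
clock: 12.68
position: [0.6052, 0.1743, 0.0739]
orientation: [3.141, 0.005, 0.09]
ft_force: [-8.6, -0.9, 11.3]
finger_gap: 0.0494
finger_force: 66.2
```

```bash
python3 - <<'E'
from h import *
a=[]
for n in("top","side"):
    p=read_camera(n); c=proj(p,(.57,.17,.05)).astype(int); x,y=max(c[0]-65,0),max(c[1]-80,0)
    a.append(cv2.resize(p["color"][y:y+160,x:x+130,::-1],(390,480),interpolation=cv2.INTER_CUBIC))
cv2.imwrite("pics/in.png",np.hstack(a)); print(readout.observe()["position"],readout.observe()["ft_force"])
E
```

```text
[0.60521673 0.17435771 0.0738683 ] [-8.98213434 -0.18949152 11.03385053]
```

View pics/in.png

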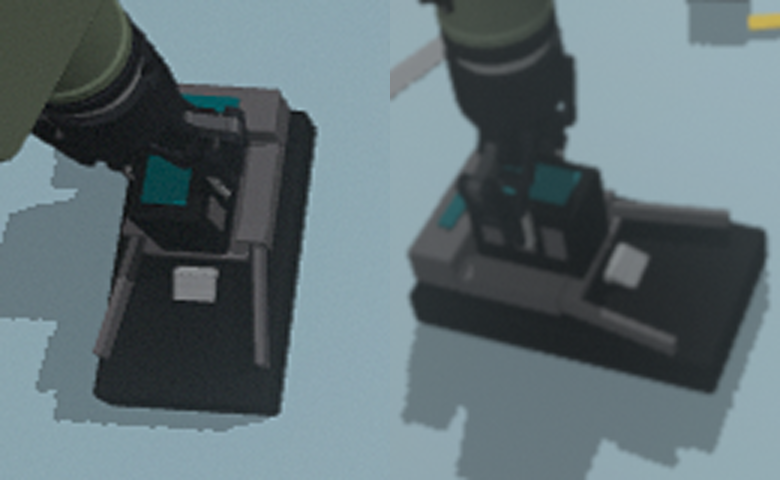

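The pack is under the rails against the end stop: the last step no longer moved it. The tongue shows whole behind the foot, at about (195,285) on the left and (628,265) on the right. I'll take off the push, let go and lift.

Emit:
jog_arm(
  targets=[
    [-0.06, 0, -0.04, 0, 0, 0, 1],
    [0, 0, 0, 0, 0, 0, -1],
    [0, 0, 0, 0, 0, 0, -1],
    [0, 0, 0, 0, 0, 0, -1],
    [0, 0, 0, 0, 0, 0, -1],
    [0, 0, -0.5, 0, 0, 0, -1],
    [0, 0, -1, 0, 0, 0, -1],
    [0, 0, -1, 0, 0, 0, -1],
    [0, 0, -1, 0, 0, 0, -1],
    [0, 0, -1, 0, 0, 0, -1],
  ],
)

```text
clock: 14.02
position: [0.6062, 0.1744, 0.1882]
orientation: [-3.141, -0.001, 0.09]
ft_force: [0.1, 0.7, 0.2]
finger_gap: 0.0855
finger_force: 0.0
```

Emit:
jog_arm(
  targets=[
    [-1, 0, -1, 0, 0, 0, -1],
    [-1, 0, -0.5, 0, 0, 0, -1],
    [-1, 0, 0, 0, 0, 0, -1],
    [-1, 0, 0, 0, 0, 0, -1],
    [0, 0, 0, 0, 0, 0, -1],
  ],
)

```text
clock: 14.65
position: [0.5054, 0.1653, 0.2251]
orientation: [-3.141, -0.001, 0.09]
ft_force: [1.5, -0.2, -0.0]
finger_gap: 0.0854
finger_force: 0.0
```

```bash
python3 - <<'E'
from h import *
p=read_camera("wrist"); save(p,"w3.png"); s=readout.observe(); print(s["position"],s["clock"])
E
```

```text
[0.50665372 0.16549532 0.22494537] 14.7
```

View pics/w3.png

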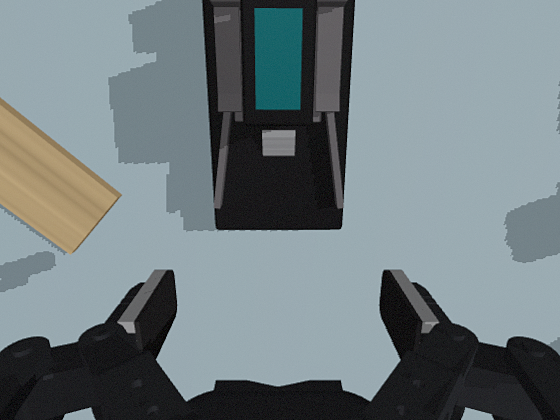

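The pack stands under the rails, its rear edge at about row 123. The whole tongue is clear behind it, rows 130 to 156, and the gripper is open and away.

```bash
python3 -c "
from cell import robot; print(robot.hand_in())"
```

```text
the job is handed in; nothing more can be done
None
```

I slid the larger pack into the charger up to the end stop and let go; the last picture shows the catch clear behind it. I left the small pack alone and handed the job in at about 14.7 s; no verdict was returned.

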